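# Zero the coffee scale with its tuning tool

### The arm

A 7-joint arm with a two-finger parallel gripper is mounted at the origin on a cart in front of the work surface, level with it; the furniture and walls round the work are solid. World frame = base frame: x ahead of the robot, y to its left, z up, the work surface at z = 0. Lengths are in m, angles in rad, forces in N, time in s.
With the tool pointing down it reaches from about 0.4 to 0.85 m from the base axis. Payload 6.9 kg.
Tool frame: the origin (TCP) lies at the very end of the fingers, on their centre line; the grasp point (between the pads) lies 19 mm behind it (manip.tcp_to_grasp is the distance from the TCP to the grasp point, in m); z points along the fingers, y is the line along which they close (so a half turn about z gives the same grasp; the last joint's range is limited). The gripper opens to 85 mm and grips with 20 to 120 N. Pads are 22 mm wide; open, the fingers measure 114 mm over their backs; the gripper's body (76 mm by 85 mm) begins 54 mm behind the grasp point. The pads swing forward as they close: fully open they stand 13 mm farther back than shut.
Start: joints at [1.419, 0.507, -0.238, 1.5, 0.126, 1.149, -0.155], TCP at [0.159, -0.605, 0.231] pointing down, gripper open.
Joint ranges: [-3.08, 3.08], [-0.24, 2.05], [-1.43, 1.35], [0, 2.5], [-1.52, 4.66], [0.17, 1.96], [-2.89, 2.89]. Speed limits (rad/s): [2.39, 2.39, 3.14, 3.14, 3.14, 3.14, 3.14].

### API

Orientations are given as [roll, pitch, yaw] about the fixed x, y, z axes, in that order (R = Rz(yaw) Ry(pitch) Rx(roll)).
In Python, from cell import sensors, eyes, order, manip gives the robot as it stands.
- The arm moves only by the shell command python3 -m jog 'ROWS'. ROWS is text: rows parted by semicolons, each of 7 numbers parted by spaces: the shift along the tool's x, y, z in units of 60 mm (1.0 is 60 mm), then the turn, a rotation vector about the tool's x, y, z in units of 8 degrees (1.0 is 8 degrees), then the closure, from -1 (fully open) to 1 (shut). A call has 1 to 12 rows; each row shifts and turns the commanded pose from where the row before left it, along the tool's axes as they then stand; what a row does not reach is not made up. A row lasts 1/8 s, in which the tool goes at most 62.5 mm and 10.7 degrees, less where a joint would pass 70% of its speed; a pose out of reach is approached as far as the arm can. A call is refused whole if a number of a shift passes 1 or a number of a turn 1, either way. A call with a gripper value outside its range is refused whole. The fingers move at their own pace and stop on an object; the grip force is fixed at half the most. Time passes only in rows, so rows that do not move let the fingers close. It gives the time, the measured TCP pose, the force, the opening and the grip force at its end, in the units of the state.
- sensors.sense(): the state, without advancing time (a new reading comes with each control period).
- eyes.camera(name): name is "side" or "top"; returns a dict with "pixels" (400x640x3 uint8, red, green, blue), "z_map" (400x640 float32, m along the optical axis (not along the pixel's ray), 0 where there is no reading), "K" (3x3 intrinsics, pixels), "R" (3x3) and "t" (3): a world point X has camera coordinates R X + t. Camera axes: x right, y down, z forward; pixel columns grow to the right and rows downward; lengths in m; the calibration is good to about 2 mm. A picture is of the moment at which its call begins.
- order.close_job(): hands the job in; it is judged then, once.
The state is a dict: "time": time; "joint_pos": joint angles; "joint_velocities": joint speeds; "joint_torque": joint torques, N m; "tcp_pos": TCP position; "eef_rot": TCP orientation; "contact_force": force on the tool from outside, world axes, zero at the start; "wrist_torque": the same for the moment, N m; "finger_gap": finger opening in m; "finger_force": force on a finger pad.
Only numpy, scipy, OpenCV 4.12 (cv2) and the standard library are available. Lean on these libraries where they do the work, as an engineer would, in place of code of your own. Each camera call takes 0.05 s, during which the arm holds its last target. There are 200 camera calls.

### The job

The empty coffee scale does not read zero. Take the plastic tuning tool out of its wooden stand, feel its blade into the slotted trimmer screw in the scale's console and turn the screw clockwise until the needle points at the middle of the green band, then put the tool back upright, fully seated in its stand. Work gently: the tool must never bear on the scale with more than 12 N, nothing but the tool may touch the scale, and the salt shaker, the tumbler and the spice jar stay as they are.

Things in the scene. Friction and masses are not known exactly. Their poses are not given: they have to be found in the camera images.
- scale: white coffee scale, fixed, 155 (x) x 180 (y) mm; origin: centre of its underside. Console on the near (-x) side with top at z 45 mm, needle meter on the right (-y), trimmer on the left (+y); steel weighing plate behind it, top at z 61 mm
- trimmer_mouth (a point): centre of the mouth of the trimmer's black collar: bore 25 mm, rim 52 mm above the worktop, at x -37, y +60 mm in the scale's frame; axes as the scale's. The screw's face lies 3 to 15 mm below this rim, different each time and not measured. Clockwise is seen from above
- trimmer_bore (a point): point on the trimmer's axis, 18 mm below the mouth. In the bore is a brass screw 23 mm across with a straight slot right across it, 4.8 mm wide, 5 mm deep. The screw is sprung along its axis: it gives 1 mm for each 4 N (at most 5 mm) and comes back. It turns with about 0.04 N m of drag and stays where it is left
- needle (a joint): angle of the meter's red needle, rad: 0 points along the scale's +x, at the middle of the green band (+-0.05); negative is left (+y), where it starts. The screw drives it: clockwise moves it to plus, 0.6 rad per rad of screw. The slot lies clockwise of the scale's x axis by needle / 0.6 + e rad; e is not measured, fixed for a run, anywhere from -0.3 to 0.3
- tuning_tool: plastic tuning tool, 116 mm long, 30 to 65 g, loose, upright in its stand, blade down; origin: middle of the blade's lower edge, z up along the tool. White blade 14 mm wide (tool's x), 3.2 mm thick (tool's y), 12 mm long; white shaft 12 mm round, z 12 to 52 mm. In the slot the blade has 1.6 mm of play: about 0.11 rad of lost motion of the screw each way
- tool_handle (a point): middle of the tool's orange square handle, 86 mm above the blade's edge; handle 16 x 16 mm, 60 mm long (z 56 to 116 mm), its faces square to the tool's x and y; below it an orange flange 28 mm round, z 52 to 56 mm
- tool_stand: wooden block 64 x 64 x 60 mm, fixed; origin: centre of its underside. An upright through hole, 19 mm with a 2 mm chamfer, in its middle takes blade and shaft; the flange rests on the block's top, so that the tool's origin stands 8 mm over the worktop
- salt_shaker: salt shaker, 44 mm across, 90 mm tall, loose; origin: centre of its underside. Leave alone
- tumbler: glass tumbler, 69 mm across, 92 mm tall, loose; origin: centre of its underside. Leave alone
- spice_jar: spice jar with a brown cap, 45 mm across, 98 mm tall, loose; origin: centre of its underside. Leave alone
Mind the look-alikes: they are no part of the job. Of the things shaped like the tuning_tool, the orange one is meant.

How it is judged:
On the way, in this order (a step that is already met when the one before it is completed fails the run):
1. the held tool's blade bears on or in the trimmer screw (contact force between tuning_tool and scale above 0.5 N and horizontal distance between tuning_tool and trimmer_mouth below 0.008 m and z of tuning_tool in the frame of trimmer_mouth below -0.002 m and value of joint needle below -0.1 rad), for 0.1 s.
2. the needle stands in the green band with the tool still in the trimmer (value of joint needle between -0.05 and 0.05 rad and z of tuning_tool in the frame of trimmer_mouth below -0.002 m), for 0.2 s.
At the end, for the whole second after the job is handed in: the needle stays within 0.05 rad of the middle of the green band; the tool stands at rest in its stand, blade down, flange on the block (origin 5 to 11 mm over the worktop, within 6 mm of the stand's axis, tilted less than 0.1 rad) (value of joint needle between -0.05 and 0.05 rad and horizontal distance between tuning_tool and tool_stand below 0.006 m and height (world z) of tuning_tool between 0.005 and 0.011 m and angle between tuning_tool's own z axis and vertical below 0.1 rad and linear speed of tuning_tool below 0.02 m/s); the robot touches nothing.
It fails at once if the tool bears on the scale or its trimmer screw with more than 12 N (contact force between tuning_tool and scale above 12 N).
It fails at once if the robot itself touches the scale (more than 2 N) (contact force between any of the fingers, the arm and scale above 2 N).
It fails at once if salt shaker, tumbler or spice jar is shifted more than 15 mm or tipped (distance of any of salt_shaker, tumbler, spice_jar from where it was at the start of the episode above 0.015 m or angle between any of salt_shaker, tumbler, spice_jar's own z axis and vertical above 0.3 rad).
It also fails if it takes over 72 s, if anything falls off the work surface, if the arm or the gripper's body presses on something with over 40 N, if the wrist force passes 120 N, or if a joint passes its speed limit or range.

## Working session

There is one attempt and no reset: what is moved stays moved. The work goes in short steps, Python scripts to look and compute and a shell command to move; the robot and the scene stay as the last step left them, time stands still between calls to the robot, and variables do not carry over. Pictures are saved under pics/ and viewed, at most 12 in all, crops included, and the job is handed in when it is done.

```bash
ls; mkdir -p pics
python3 - <<'E'
from cell import sensors, eyes, order, manip
import cv2,numpy as np
print(sensors.sense())
for n in("top","side"):
    c=eyes.camera(n); cv2.imwrite(f"pics/{n}0.png",c["pixels"][:,:,::-1]); np.savez(f"{n}0.npz",**c)
    print(n,c["K"],c["R"],c["t"])
E
```

```text
pics
{'time': 0.0, 'joint_pos': array([ 1.41948496,  0.50833156, -0.23750444,  1.50113957,  0.12569591,
        1.14890543, -0.15480779]), 'joint_velocities': array([ 1.08903315e-03, -2.43779057e-03, -1.19577424e-03,  8.16668722e-04,
        5.50239754e-04, -2.51170526e-04,  6.22583560e-05]), 'joint_torque': array([ 9.58570599e-04, -6.20607090e+01, -2.18671359e+00, -2.49656349e+01,
        1.26328797e-02,  1.19454204e-02, -2.85299592e-06]), 'tcp_pos': array([ 0.15853381, -0.60403344,  0.23043055]), 'eef_rot': array([-3.13979705e+00,  4.20757263e-05,  2.56802231e-01]), 'contact_force': array([ 0.11354464, -0.27649315, -0.79532479]), 'wrist_torque': array([-0.06673666, -0.04425112,  0.00474196]), 'finger_force': 0.0, 'finger_gap': 0.08522186576005449}
top [[390.27761103   0.         320.79562826]
 [  0.         390.27761103 193.64902728]
 [  0.           0.           1.        ]] [[-0.00593299 -0.99997927 -0.00250029]
 [-0.99599427  0.00613239 -0.0892065 ]
 [ 0.08921999  0.00196101 -0.99601001]] [0.07973122 0.52445271 1.12643333]
side [[463.33115779   0.         327.12687527]
 [  0.         463.33115779 198.61721895]
 [  0.           0.           1.        ]] [[-0.92273517 -0.38519538  0.01357686]
 [-0.23663778  0.53835773 -0.80880994]
 [ 0.30424064 -0.74953017 -0.58791339]] [0.51519932 0.15976572 1.26674872]
```

View pics/top0.png

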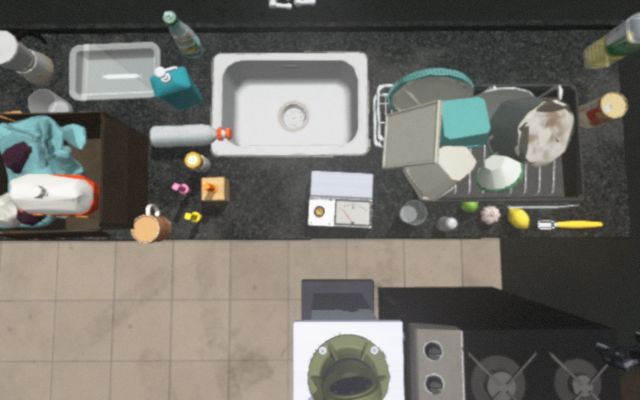

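View pics/side0.png

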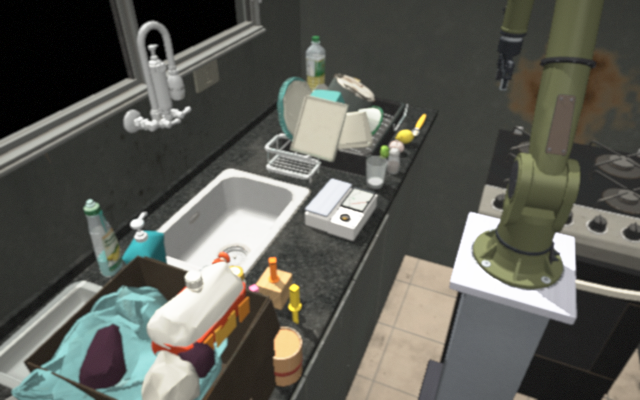

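The top view shows the scale at (340,200). The stand with the orange tool is at (214,189). The look-alikes are a yellow tool at (192,216) and a pink one at (180,188). The spice jar is at (196,160), the tumbler at (413,212) and the salt shaker at (447,224). The orange tool, standing in the wooden block, fits the description. I'll confirm that in an enlarged crop and measure.

```bash
cat > h.py <<'E'
import numpy as np,cv2
def cloud(c):
    z=c["z_map"]; v,u=np.indices(z.shape); K=c["K"]
    p=np.stack([(u-K[0,2])*z/K[0,0],(v-K[1,2])*z/K[1,1],z],-1)
    return (p-c["t"])@c["R"]
def proj(c,X):
    q=c["K"]@(c["R"]@np.array(X)+c["t"]); return q[:2]/q[2]
E
python3 - <<'E'
from h import *
for n in("top","side"):
    c=dict(np.load(f"{n}0.npz")); P=cloud(c); hsv=cv2.cvtColor(c["pixels"],cv2.COLOR_RGB2HSV)
    H,S,V=cv2.split(hsv); x,y,z=P[...,0],P[...,1],P[...,2]
    def rep(nm,m):
        q=P[m]
        if len(q):print(n,nm,len(q),"med",np.median(q,0).round(4),"min",np.percentile(q,3,axis=0).round(4),"max",np.percentile(q,97,axis=0).round(4))
    u=np.indices(z.shape)[1];v=np.indices(z.shape)[0]
    box=(u>150)&(u<235)&(v>140)&(v<235) if n=="top" else (u>240)&(u<310)&(v>240)&(v<340)
    near=box
    rep("orange",box&(H<12)&(S>180)&(V>100)&(z>0.06)&(z<.14))
    rep("standtop",box&(abs(z-.06)<.006)&(H>8)&(H<22))
    rep("standtopall",box&(abs(z-.06)<.006))
    rep("yellow",box&(H>24)&(H<34)&(S>180))
    sb=(u>295)&(u<385)&(v>160)&(v<235) if n=="top" else (u>290)&(u<390)&(v>170)&(v<245)
    for nm,m in (("plate",sb&(abs(z-.061)<.005)),("console",sb&(abs(z-.045)<.004)),):
        rep(nm,m); 
        r=cv2.minAreaRect(P[m][:,:2].astype(np.float32)*1000); print(r)
c=dict(np.load("top0.npz"));im=c["pixels"][:,:,::-1]
a=cv2.resize(im[145:235,150:230],None,fx=5,fy=5,interpolation=cv2.INTER_CUBIC);b=cv2.resize(im[165:235,300:380],None,fx=5,fy=5,interpolation=cv2.INTER_CUBIC)
b=cv2.copyMakeBorder(b,0,100,0,0,cv2.BORDER_CONSTANT)
cv2.imwrite("pics/crop1.png",np.hstack([a,b])[:, :800])
P=cloud(c)
for nm,(uu,vv) in dict(tumbler=(413,212),salt=(447,224),spice=(196,160),mug=(150,229),bottle=(185,135),pink=(180,188),yellow=(192,216)).items():
    q=P[vv-3:vv+4,uu-3:uu+4].reshape(-1,3);print(nm,np.median(q,0).round(3),q[:,2].max().round(3))
E
```

```text
top orange 2 med [0.5351 0.3786 0.0907] min [0.5349 0.3784 0.0805] max [0.5354 0.3789 0.101 ]
top standtop 490 med [0.5341 0.3871 0.0594] min [0.4314 0.3564 0.055 ] max [0.6003 0.5289 0.0642]
top standtopall 592 med [0.5358 0.3969 0.0591] min [0.438  0.3567 0.0543] max [0.6781 0.5393 0.0643]
top yellow 77 med [0.4601 0.4306 0.0698] min [0.4493 0.4257 0.013 ] max [0.4688 0.4425 0.117 ]
top plate 1580 med [0.5463 0.0156 0.0601] min [ 0.472  -0.064   0.0564] max [0.5834 0.1014 0.0642]
((509.9849853515625, 20.411705017089844), (177.26339721679688, 149.59890747070312), 86.73908233642578)
top console 774 med [0.4784 0.0645 0.0443] min [ 0.4293 -0.0552  0.0414] max [0.5133 0.1108 0.0482]
((490.90625, 21.753562927246094), (180.14944458007812, 121.96080780029297), 86.31678771972656)
side standtop 263 med [0.5256 0.3943 0.0598] min [0.5043 0.3541 0.0545] max [0.568  0.4177 0.0649]
side standtopall 561 med [0.5271 0.3966 0.0596] min [0.4487 0.3554 0.0546] max [0.5671 0.4445 0.0644]
side yellow 56 med [0.4522 0.4424 0.0792] min [0.4458 0.4336 0.0239] max [0.4629 0.4468 0.1138]
side plate 933 med [0.54   0.0204 0.0606] min [ 0.4439 -0.1529  0.0565] max [0.5782 0.1025 0.064 ]
((503.64886474609375, -37.62738037109375), (294.4173889160156, 152.75192260742188), 87.6409912109375)
side console 708 med [0.4765 0.0674 0.0446] min [ 0.4268 -0.1561  0.0414] max [0.5666 0.11   0.0484]
((502.03607177734375, -12.557083129882812), (241.5148162841797, 283.2256164550781), 19.829017639160156)
tumbler [ 0.47  -0.196  0.012] 0.019
salt [ 0.433 -0.273  0.083] 0.093
spice [0.614 0.423 0.098] 0.102
mug [0.424 0.548 0.089] 0.094
bottle [0.694 0.468 0.062] 0.067
pink [0.538 0.467 0.089] 0.116
yellow [0.459 0.431 0.094] 0.119
```

View pics/crop1.png

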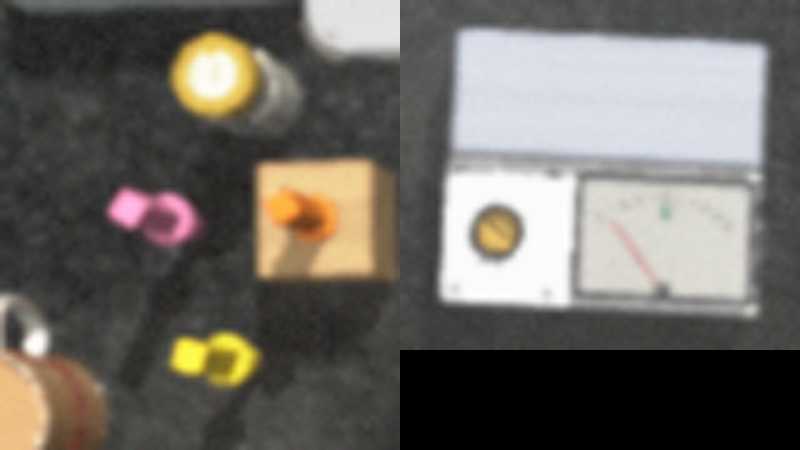

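The crop confirms it: the orange tool at crop (300,212) stands in the wooden block, while the pink (150,212) and yellow (215,355) tools stand free, so orange is the one meant. The needle leans left by about 0.65 rad. The trimmer is at crop (497,232), and its slot runs from upper left to lower right. Next I'll take averaged frames and fit everything.

```bash
cat > meas.py <<'E'
from h import *
from cell import eyes
from scipy.optimize import minimize
C={}
for n in("top","side"):
    L=[eyes.camera(n) for _ in range(8)]; c=L[0]; c["pixels"]=np.mean([l["pixels"] for l in L],0).astype(np.float32)
    z=np.stack([l["z_map"] for l in L]); c["z_map"]=np.nanmedian(np.where(z>0,z,np.nan),0); np.savez(f"{n}a.npz",**c); C[n]=c
def pj(c,X): q=(X@c["R"].T+c["t"])@c["K"].T; return q[:,:2]/q[:,2:]
ang=np.linspace(0,2*np.pi,40,endpoint=False)
def sil(c,hulls,box):  # soft silhouette, 8x supersampled
    u0,u1,v0,v1=box; m=np.zeros(((v1-v0)*8,(u1-u0)*8),np.uint8)
    for X in hulls:
        p=((pj(c,X)-[u0-.5,v0-.5])*8*16).astype(np.int32)
        cv2.fillConvexPoly(m,cv2.convexHull(p.reshape(-1,1,2)),255,shift=4)
    return cv2.GaussianBlur(cv2.resize(m.astype(np.float32)/255,None,fx=.125,fy=.125,interpolation=cv2.INTER_AREA),(0,0),.6)
def tool(x,y,a):
    r=np.array([[np.cos(a),-np.sin(a)],[np.sin(a),np.cos(a)]])
    s=np.array([[1,1],[-1,1],[-1,-1],[1,-1]])*.008@r.T+[x,y]
    h=np.vstack([np.c_[s,np.full(4,zz)] for zz in(.064,.124)])
    f=.014*np.c_[np.cos(ang),np.sin(ang)]+[x,y]
    return [h,np.vstack([np.c_[f,np.full(40,zz)] for zz in(.060,.064)])]
def block(x,y,a):
    r=np.array([[np.cos(a),-np.sin(a)],[np.sin(a),np.cos(a)]])
    s=np.array([[1,1],[-1,1],[-1,-1],[1,-1]])*.032@r.T+[x,y]
    return [np.vstack([np.c_[s,np.full(4,zz)] for zz in(0,.06)])]
boxes=dict(top=(195,235,165,210),side=(250,305,245,310))
for n in C:
    c=C[n];u0,u1,v0,v1=boxes[n]; im=c["pixels"][v0:v1,u0:u1]; mx=im.max(-1);sat=(mx-im.min(-1))/(mx+1)
    hue=cv2.cvtColor(im.astype(np.uint8),cv2.COLOR_RGB2HSV)[...,0]
    M=(np.clip((sat-.62)/.2,0,1)*(hue<18)*(mx>70)).astype(np.float32)
    P=cloud(c)[v0:v1,u0:u1]; c["M"]=M; c["W"]=((hue<25)&(mx>60)&(sat>.25)).astype(np.float32)
    for nm,f,T,ini in(("tool",tool,"M",(.533,.388)),("stand",block,"W",(.533,.388))):
        best=min((minimize(lambda p:((sil(c,f(p[0]/1e3,p[1]/1e3,p[2]/50),boxes[n])-c[T])**2).sum(),[ini[0]*1e3,ini[1]*1e3,a*50],method="Nelder-Mead",options=dict(initial_simplex=np.array([[ini[0]*1e3,ini[1]*1e3,a*50]]*4)+np.array([[0,0,0],[6,0,0],[0,6,0],[0,0,8]]))for a in(-.5,-.1,.3,.7)),key=lambda r:r.fun)
        print(n,nm,best.x[:2].round(1),"yaw",round(best.x[2]/50,3),"cost",best.fun.round(2),"mask",c[T].sum())
vis=[cv2.resize(np.hstack([C[n]["pixels"][v0:v1,u0:u1][...,::-1]/255,np.repeat(C[n]["M"][...,None],3,2),np.repeat(C[n]["W"][...,None],3,2)]),(800,290),interpolation=0) for n,(u0,u1,v0,v1) in boxes.items()]
cv2.imwrite("pics/masks.png",np.vstack(vis)*255)
# trimmer
for n,(u0,u1,v0,v1) in dict(top=(308,332,200,224),side=(330,362,205,230)).items():
    c=C[n]; im=c["pixels"]; P=cloud(c); g=np.zeros(im.shape[:2],bool)
    R,G,B=[im[...,i] for i in range(3)]
    g[v0:v1,u0:u1]=((R-B)>35)[v0:v1,u0:u1]; d=np.zeros_like(g); d[v0:v1,u0:u1]=(R[v0:v1,u0:u1]<150)|g[v0:v1,u0:u1]
    for nm,m in(("gold",g),("dark+gold",d)):
        v,u=np.nonzero(m); w=np.array([u.mean(),v.mean(),1]); ray=c["R"].T@np.linalg.inv(c["K"])@w; o=-c["R"].T@c["t"]
        print(n,nm,m.sum(),w[:2].round(2),"z",np.nanpercentile(P[m][:,2],[10,50,90]).round(4),{h:(o+ray*(h-o[2])/ray[2])[:2].round(4).tolist() for h in(.052,.043)})
E
python3 meas.py
```

```text
File "meas.py", line 33
    best=min((minimize(lambda p:((sil(c,f(p[0]/1e3,p[1]/1e3,p[2]/50),boxes[n])-c[T])**2).sum(),[ini[0]*1e3,ini[1]*1e3,a*50],method="Nelder-Mead",options=dict(initial_simplex=np.array([[ini[0]*1e3,ini[1]*1e3,a*50]]*4)+np.array([[0,0,0],[6,0,0],[0,6,0],[0,0,8]]))for a in(-.5,-.1,.3,.7)),key=lambda r:r.fun)
                                                                                                                                                 ^^^^^^^^
SyntaxError: invalid syntax. Maybe you meant '==' or ':=' instead of '='?
```

```bash
python3 - <<'E'
s=open('meas.py').read()
i=s.index("        best=min("); j=s.index("\n",i)
s=s[:i]+'''        S=np.array([[0,0,0],[6,0,0],[0,6,0],[0,0,8.]])
        cost=lambda p:((sil(c,f(p[0]/1e3,p[1]/1e3,p[2]/50),boxes[n])-c[T])**2).sum()
        runs=[]
        for a in (-.5,-.1,.3,.7):
            q=np.array([ini[0]*1e3,ini[1]*1e3,a*50]); runs.append(minimize(cost,q,method="Nelder-Mead",options=dict(initial_simplex=q+S)))
        best=min(runs,key=lambda r:r.fun)'''+s[j:]
open('meas.py','w').write(s)
E
python3 meas.py
```

```text
top tool [539.2 386.1] yaw -0.366 cost 38.42 mask 43.30404
top stand [539.9 388.3] yaw 0.06 cost 55.95 mask 727.0
side tool [537.1 383.8] yaw 0.542 cost 69.74 mask 96.16031
side stand [538.2 380.3] yaw -0.102 cost 461.7 mask 1503.0
top gold 60 [319.02 211.1 ] z [0.0359 0.0404 0.0489] {0.052: [0.4723, 0.0819], 0.043: [0.4727, 0.082]}
top dark+gold 95 [317.33 210.39] z [0.     0.0404 0.0515] {0.052: [0.4743, 0.0867], 0.043: [0.4747, 0.0868]}
side gold 14 [344.14 217.93] z [0.0415 0.0423 0.0522] {0.052: [0.4696, 0.0893], 0.043: [0.4734, 0.0786]}
side dark+gold 130 [350.43 216.98] z [0.0167 0.0474 0.052 ] {0.052: [0.4548, 0.0781], 0.043: [0.4584, 0.0673]}meas.py:7: RuntimeWarning: All-NaN slice encountered
  z=np.stack([l["z_map"] for l in L]); c["z_map"]=np.nanmedian(np.where(z>0,z,np.nan),0); np.savez(f"{n}a.npz",**c); C[n]=c
[ WARN:0@19.194] global loadsave.cpp:1063 imwrite_ Unsupported depth image for selected encoder is fallbacked to CV_8U.
```

View pics/masks.png

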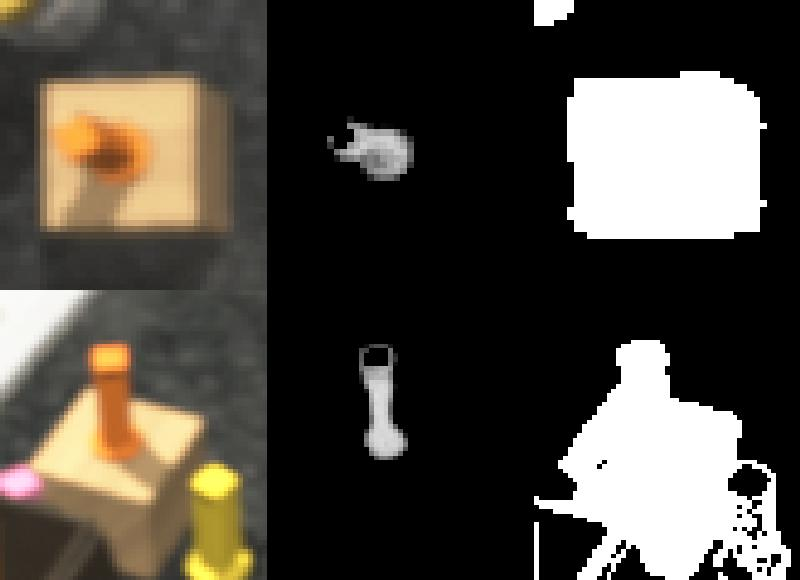

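The averaged frames are sharp enough to use. The stand fits at about (0.540, 0.388), but the tool mask misses the bright handle top. I'll redo the mask with a B/R ratio and tighten the trimmer window.

```bash
cat > meas2.py <<'E'
import re
s=open('meas.py').read()
i=s.index("for n in(\"top\""); j=s.index("def pj")
s=s[:i]+"for n in('top','side'): C[n]=dict(np.load(n+'a.npz'))\n"+s[j:]
s=s.replace("M=(np.clip((sat-.62)/.2,0,1)*(hue<18)*(mx>70))","M=(np.clip((.48-im[...,2]/(im[...,0]+1))/.15,0,1)*np.clip((im[...,0]-im[...,1]-50)/20,0,1))")
s=s[:s.index("# trimmer")]
exec(s)
# ellipse fits of trimmer and scale corners
c=C["top"]; im=c["pixels"]; g=im.mean(-1)
o=-c["R"].T@c["t"]
def back(c,uv,h):
    r=np.c_[uv,np.ones(len(uv))]@np.linalg.inv(c["K"]).T@c["R"]; o=-c["R"].T@c["t"]; return o+r*((h-o[2])/r[:,2])[:,None]
for n,(u0,u1,v0,v1) in dict(top=(312,328,203,220),side=(336,355,209,227)).items():
    c=C[n]; im=c["pixels"]; gr=im.min(-1)[v0:v1,u0:u1]; w=np.clip((170-gr)/80,0,1); v,u=np.mgrid[v0:v1,u0:u1]
    print(n,"collar+bore",(w.sum()),back(c,[[(w*u).sum()/w.sum(),(w*v).sum()/w.sum()]],.052).round(4),"border",w[0].sum()+w[-1].sum()+w[:,0].sum()+w[:,-1].sum())
c=C["top"];im=c["pixels"]
P=cloud(c); w=(im.min(-1)>110).astype(np.uint8); w[:165]=0;w[235:]=0;w[:,:300]=0;w[:,385:]=0
pl=cv2.findContours(w,cv2.RETR_EXTERNAL,cv2.CHAIN_APPROX_NONE)[0]; k=max(pl,key=cv2.contourArea)[:,0].astype(float)
print("rect@.053",cv2.minAreaRect((back(c,k,.053)[:,:2]*1e3).astype(np.float32)))
a=cv2.resize(C["top"]["pixels"][198:232,304:376],None,fx=11,fy=11,interpolation=cv2.INTER_CUBIC)
b=cv2.resize(C["side"]["pixels"][203:232,328:378],None,fx=8,fy=8,interpolation=cv2.INTER_CUBIC); b=cv2.copyMakeBorder(b,0,0,0,a.shape[1]-b.shape[1],cv2.BORDER_CONSTANT)
cv2.imwrite("pics/trim.png",np.vstack([a,b])[:600,:,::-1].clip(0,255).astype(np.uint8))
E
python3 meas2.py 2>/dev/null
```

```text
top tool [539.3 386.1] yaw -0.526 cost 16.78 mask 84.6297
top stand [539.9 388.3] yaw 0.06 cost 55.95 mask 727.0
side tool [537.4 384. ] yaw -1.036 cost 32.94 mask 170.388
side stand [538.2 380.3] yaw -0.102 cost 461.7 mask 1503.0
top collar+bore 71.43594 [[0.4726 0.0822 0.052 ]] border 0.0
side collar+bore 49.434372 [[0.4686 0.0847 0.052 ]] border 5.1890626
rect@.053 ((507.3458251953125, 20.762840270996094), (184.12709045410156, 160.611083984375), 86.82108306884766)
```

View pics/trim.png

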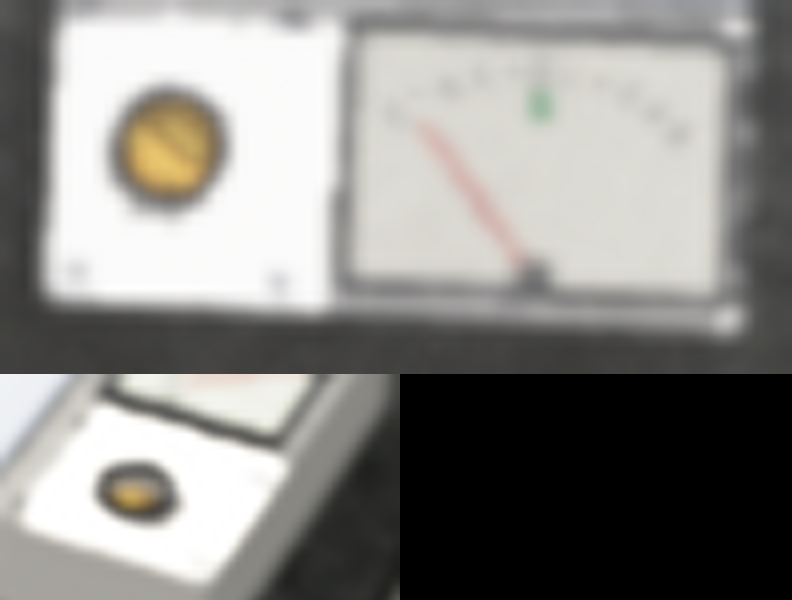

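The trimmer is at crop (169,148). The slot lies about 0.96 rad ccw of world x. The needle runs from pivot (533,272) to tip (422,122), about -0.69 rad against the scale, so the screw needs about 1.15 rad clockwise. The handle's yaw is still ambiguous, so I'll scan its cost.

```bash
cat > meas3.py <<'E'
import io,contextlib
s=open('meas2.py').read().split("# ellipse")[0]
with contextlib.redirect_stdout(io.StringIO()): exec(s)
for a in np.arange(-.78,.78,.13):
    o=[]
    for n in C:
        c=C[n]; r=minimize(lambda p:((sil(c,tool(p[0]/1e3,p[1]/1e3,a),boxes[n])-c["M"])**2).sum(),[538,386],method="Nelder-Mead",options=dict(initial_simplex=[[538,386],[542,386],[538,390]])); o.append((round(r.fun,1),r.x.round(1).tolist()))
    print(round(a,2),o)
t=cv2.resize(C["top"]["pixels"][175:202,202:226],(352,396),interpolation=cv2.INTER_CUBIC); b=cv2.resize(C["side"]["pixels"][252:284,262:290],(346,396),interpolation=cv2.INTER_CUBIC)
cv2.imwrite("pics/handle.png",np.hstack([t,b])[...,::-1].clip(0,255).astype(np.uint8))
E
python3 meas3.py 2>/dev/null
```

```text
-0.78 [(np.float64(17.4), [539.2, 386.2]), (np.float64(44.7), [537.3, 384.0])]
-0.65 [(np.float64(17.0), [539.2, 386.3]), (np.float64(51.9), [537.1, 383.8])]
-0.52 [(np.float64(16.9), [539.3, 386.5]), (np.float64(57.6), [537.3, 383.4])]
-0.39 [(np.float64(17.1), [539.3, 386.4]), (np.float64(61.6), [537.2, 383.4])]
-0.26 [(np.float64(17.1), [539.6, 386.1]), (np.float64(63.2), [537.5, 383.5])]
-0.13 [(np.float64(17.3), [539.3, 386.0]), (np.float64(62.4), [537.6, 383.6])]
0.0 [(np.float64(17.6), [539.4, 386.0]), (np.float64(59.3), [537.5, 383.5])]
0.13 [(np.float64(18.2), [539.5, 386.1]), (np.float64(54.0), [537.7, 384.1])]
0.26 [(np.float64(18.7), [539.2, 386.4]), (np.float64(46.8), [538.0, 383.8])]
0.39 [(np.float64(18.7), [539.2, 386.4]), (np.float64(39.3), [537.6, 383.9])]
0.52 [(np.float64(18.4), [539.2, 385.9]), (np.float64(33.4), [537.5, 384.0])]
0.65 [(np.float64(18.0), [539.2, 386.0]), (np.float64(37.2), [537.5, 384.0])]
```

View pics/handle.png

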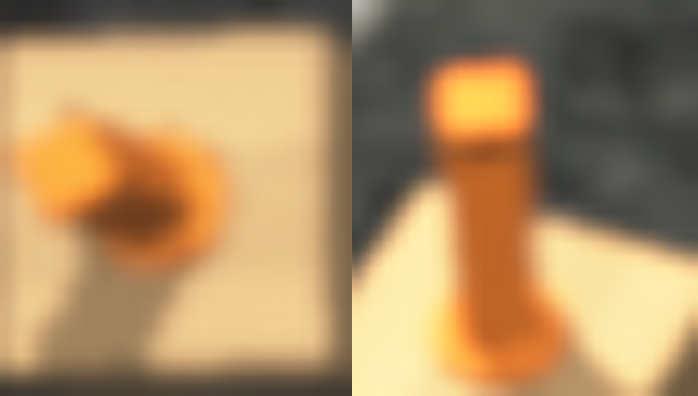

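The side view at (485,200) shows the handle face-on, so its faces lie at about 0.53 rad modulo 90°. I'll grasp with gripper yaw of about 121°, closing axis at 31°. First the arm moves round to the work.

```bash
python3 -m jog '.61 -.6 -.21 0 0 0 0;.61 -.6 -.21 0 0 0 0;.61 -.6 -.21 0 0 0 0;.61 -.6 -.21 0 0 0 0;.61 -.6 -.21 0 0 0 0;.61 -.6 -.21 0 0 0 0;.61 -.6 -.21 0 0 0 0;.61 -.6 -.21 0 0 0 0'; python3 -m jog '.5 -.84 0 0 0 0 0;.5 -.84 0 0 0 0 0;.5 -.84 0 0 0 0 0;.5 -.84 0 0 0 0 0;.5 -.84 0 0 0 0 0;.5 -.84 0 0 0 0 0;.5 -.84 0 0 0 0 0;.5 -.84 0 0 0 0 0'; python3 -m jog '0 0 0 0 0 -1 0;0 0 0 0 0 -1 0;0 0 0 0 0 -1 0;0 0 0 0 0 -1 0;0 0 0 0 0 -1 0;0 0 0 0 0 -1 0;0 0 0 0 0 -1 0;0 0 0 0 0 -1 0;0 0 0 0 0 -1 0;0 0 0 0 0 -1 0;0 0 0 0 0 -1 0;0 0 0 0 0 -1 0'
python3 -c "
from cell import sensors;s=sensors.sense();print(s['joint_pos'].round(3),s['contact_force'])"
```

```text
time: 1.9
tcp_pos: [0.3694, -0.2501, 0.3328]
eef_rot: [3.141, -0.0, 0.257]
contact_force: [0.4, -0.5, -0.1]
finger_gap: 0.0426
finger_force: 0.0
time: 2.9
tcp_pos: [0.499, 0.2009, 0.3323]
eef_rot: [3.141, -0.001, 0.256]
contact_force: [0.7, -0.0, -0.3]
finger_gap: 0.0426
finger_force: 0.0
time: 4.4
tcp_pos: [0.4985, 0.1992, 0.3322]
eef_rot: [3.141, 0.0, 1.937]
contact_force: [0.1, -0.6, -0.2]
finger_gap: 0.0425
finger_force: 0.0
[ 0.295  0.467 -1.152  1.545  0.43   1.411 -0.52 ] [ 0.0820472  -0.5776284  -0.23745648]
```

```bash
cat > go.py <<'E'
import sys,numpy as np
from cell import sensors
from scipy.spatial.transform import Rotation as Ro
s=sensors.sense(); R=Ro.from_euler("xyz",s["eef_rot"]).as_matrix()
x,y,z=map(float,sys.argv[1:4]); d=np.array([x,y,z])-s["tcp_pos"]
print("units",(R.T@d/.06).round(3),"t",round(s["time"],2),"tcp",s["tcp_pos"].round(4),"rpy",s["eef_rot"].round(3),"F",s["contact_force"].round(2),"q",s["joint_pos"].round(2))
if len(sys.argv)>4: print("turn z units",round(-(float(sys.argv[4])-s["eef_rot"][2])/np.radians(8),3))
E
python3 -m jog '0 0 0 0 0 -.62 0;0 0 0 0 0 -.62 0;0 0 0 0 0 0 0'; python3 go.py .5383 .3855 .16 2.11
```

```text
time: 4.78
tcp_pos: [0.4986, 0.1992, 0.332]
eef_rot: [-3.141, -0.0, 2.105]
contact_force: [0.6, 0.4, 0.5]
finger_gap: 0.0429
finger_force: 0.0
units [2.335 2.15  2.867] t 4.78 tcp [0.4986 0.1992 0.332 ] rpy [-3.141 -0.     2.105] F [0.62 0.39 0.52] q [ 0.31  0.49 -1.2   1.54  0.46  1.42 -0.38]
turn z units -0.038
```

```bash
python3 -m jog '.584 .538 0 0 0 0 0;.584 .538 0 0 0 0 0;.584 .538 0 0 0 0 0;.584 .538 0 0 0 0 0;0 0 .9 0 0 0 0;0 0 .9 0 0 0 0;0 0 .8 0 0 0 0;0 0 .3 0 0 0 0;0 0 0 0 0 0 0'; python3 go.py .5383 .3855 .075 2.11
```

```text
time: 5.9
tcp_pos: [0.5383, 0.3856, 0.1579]
eef_rot: [-3.141, -0.0, 2.104]
contact_force: [-0.7, 0.5, 1.2]
finger_gap: 0.0429
finger_force: 0.0
units [-2.000e-03  1.000e-03  1.382e+00] t 5.9 tcp [0.5383 0.3856 0.1579] rpy [-3.141 -0.     2.104] F [-0.69  0.5   1.2 ] q [-0.14  0.79 -1.01  1.49  0.69  1.25 -0.71]
turn z units -0.04
```

```bash
python3 -m jog '0 0 .4 0 0 0 0;0 0 .4 0 0 0 0;0 0 .4 0 0 0 0;0 0 .18 0 0 0 0;0 0 0 0 0 0 1;0 0 0 0 0 0 1;0 0 0 0 0 0 1;0 0 0 0 0 0 1;0 0 0 0 0 0 1;0 0 0 0 0 0 1'; python3 go.py .5383 .3855 .075 2.11
python3 -m jog '0 0 -.3 0 0 0 1;0 0 -.4 0 0 0 1;0 0 -.5 0 0 0 1;0 0 -.5 0 0 0 1;0 0 0 0 0 0 1'
```

```text
time: 7.15
tcp_pos: [0.5388, 0.3865, 0.0769]
eef_rot: [3.139, -0.001, 2.105]
contact_force: [0.8, -0.9, 6.7]
finger_gap: 0.015
finger_force: 58.7
units [-0.011 -0.016  0.031] t 7.15 tcp [0.5388 0.3865 0.0769] rpy [ 3.139e+00 -1.000e-03  2.105e+00] F [ 0.84 -0.87  6.66] q [-0.16  0.87 -0.96  1.57  0.77  1.11 -0.77]
turn z units -0.034
time: 7.78
tcp_pos: [0.5385, 0.3872, 0.181]
eef_rot: [3.137, -0.001, 2.106]
contact_force: [-0.4, -0.2, -0.6]
finger_gap: 0.0155
finger_force: 58.4
```

```bash
cat > look.py <<'E'
from h import *
from cell import eyes,sensors
s=sensors.sense(); T=s["tcp_pos"]
out=[]
for n in("side","top"):
    L=[eyes.camera(n) for _ in range(6)]; c=L[0]; c["pixels"]=np.mean([l["pixels"] for l in L],0).astype(np.float32); np.savez(f"{n}b.npz",**c)
    u,v=proj(c,T-[0,0,.05]).round().astype(int); print(n,u,v,"edge px",proj(c,T-[0,0,.069]))
    a=c["pixels"][max(v-20,0):v+20,max(u-20,0):u+20]; out.append(cv2.resize(a,(400,400),interpolation=cv2.INTER_CUBIC))
import sys
cv2.imwrite(sys.argv[1],np.hstack(out)[...,::-1].clip(0,255).astype(np.uint8))
E
python3 look.py pics/blade.png
```

```text
side 271 257 edge px [271.34988809 263.36269385]
top 205 186 edge px [206.71152591 186.47473678]
```

View pics/blade.png

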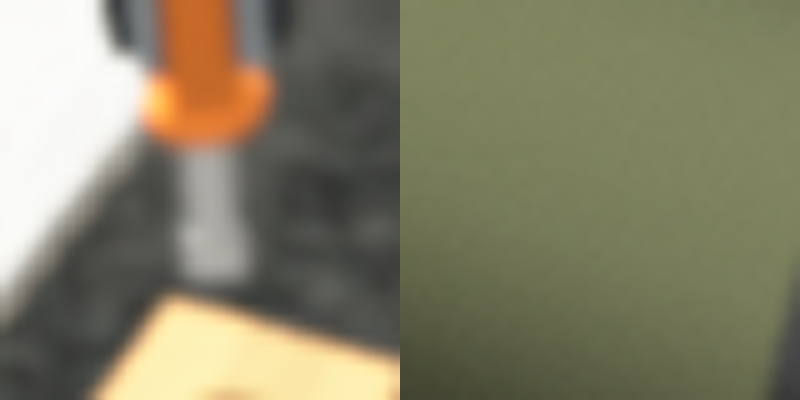

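The side view shows the blade broad-side on, lower edge near crop (215,278), so it is the wide face. The blade's x lies along the closing axis, so blade angle = ψ − 1.571. I need ψ ≈ 2.53 at the slot, moving now over the trimmer.

```bash
python3 -m jog '0 0 0 0 0 -.76 1;0 0 0 0 0 -.76 1;0 0 0 0 0 -.76 1;0 0 0 0 0 -.76 1;0 0 0 0 0 0 1'; python3 go.py .473 .0825 .181 2.53
```

```text
time: 9.0
tcp_pos: [0.5382, 0.3857, 0.1771]
eef_rot: [-3.141, -0.001, 2.529]
contact_force: [-0.4, -0.6, 0.4]
finger_gap: 0.0153
finger_force: 58.4
units [-2.016 -4.759 -0.066] t 9.0 tcp [0.5382 0.3857 0.1771] rpy [-3.141e+00 -1.000e-03  2.529e+00] F [-0.4  -0.57  0.41] q [-0.1   0.82 -1.12  1.46  0.74  1.33 -0.32]
turn z units -0.006
```

```bash
python3 -m jog '-.336 -.793 0 0 0 0 1;-.336 -.793 0 0 0 0 1;-.336 -.793 0 0 0 0 1;-.336 -.793 0 0 0 0 1;-.336 -.793 0 0 0 0 1;-.336 -.793 0 0 0 0 1;0 0 .4 0 0 0 1;0 0 .4 0 0 0 1;0 0 0 0 0 0 1;0 0 0 0 0 0 1'; python3 go.py .473 .0825 .127 2.53; python3 look.py pics/over.png
```

```text
time: 10.25
tcp_pos: [0.4736, 0.0832, 0.1301]
eef_rot: [3.141, 0.0, 2.53]
contact_force: [-0.3, -0.3, -0.3]
finger_gap: 0.0151
finger_force: 58.7
units [ 0.001 -0.015  0.052] t 10.25 tcp [0.4736 0.0832 0.1301] rpy [3.141 0.    2.53 ] F [-0.3  -0.26 -0.31] q [ 0.55  0.68 -1.25  2.01  0.76  1.04 -0.11]
turn z units -0.003
side 344 208 edge px [343.71638039 213.82220581]
top 318 210 edge px [318.52155336 210.50087753]
```

View pics/over.png

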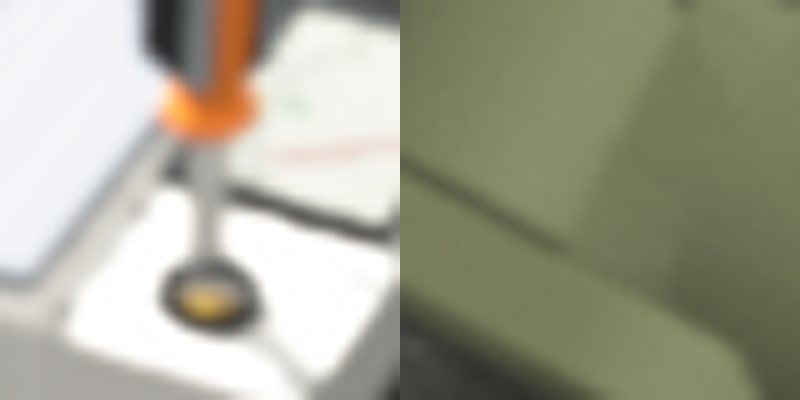

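The blade end at crop (207,262) sits straight above the collar centre at (210,297), and the needle stays visible in the side camera. I'll lower into the bore, short of the face, and feel the walls.

```bash
python3 -m jog '0 -.01 .08 0 0 0 1;0 0 .08 0 0 0 1;0 0 .06 0 0 0 1;0 0 0 0 0 0 1'; python3 -m jog '-0.04 0 0 0 0 0 1;-0.03 0 0 0 0 0 1;-.02 0 0 0 0 0 1;0 0 0 0 0 0 1'; python3 -m jog '-.02 0 0 0 0 0 1;0 0 0 0 0 0 1'
```

```text
time: 11.35
tcp_pos: [0.4727, 0.082, 0.1157]
eef_rot: [-3.141, -0.001, 2.53]
contact_force: [-0.0, 0.2, -0.4]
finger_gap: 0.0153
finger_force: 58.7
time: 11.85
tcp_pos: [0.4775, 0.0789, 0.1161]
eef_rot: [3.141, 0.0, 2.53]
contact_force: [1.1, -0.2, -0.8]
finger_gap: 0.0156
finger_force: 58.7
time: 12.1
tcp_pos: [0.4784, 0.0782, 0.1161]
eef_rot: [3.142, 0.0, 2.53]
contact_force: [0.7, 0.4, -0.2]
finger_gap: 0.0155
finger_force: 58.7
```

```bash
for i in 1 2; do python3 -m jog '-.015 0 0 0 0 0 1;0 0 0 0 0 0 1' | grep -E 'tcp|contact'; done
```

```text
tcp_pos: [0.4791, 0.0778, 0.1161]
contact_force: [0.7, -0.5, -0.7]
tcp_pos: [0.4797, 0.0773, 0.1161]
contact_force: [-0.1, 0.2, -0.1]
```

```bash
python3 -m jog '-.015 0 0 0 0 0 1;0 0 0 0 0 0 1' | grep -E 'tcp|contact'
```

```text
tcp_pos: [0.4802, 0.0769, 0.116]
contact_force: [-1.9, 1.3, -0.5]
```

```bash
python3 -m jog '.08 0 0 0 0 0 1;.08 0 0 0 0 0 1;.07 0 0 0 0 0 1;.03 0 0 0 0 0 1;0 0 0 0 0 0 1' | grep -E 'tcp|contact'; python3 -m jog '.015 0 0 0 0 0 1;0 0 0 0 0 0 1' | grep -E 'tcp|contact'
```

```text
tcp_pos: [0.4678, 0.0857, 0.1162]
contact_force: [0.5, -0.9, -0.6]
tcp_pos: [0.4671, 0.0862, 0.1161]
contact_force: [-0.2, -0.8, -0.0]
```

```bash
python3 -m jog '.015 0 0 0 0 0 1;0 0 0 0 0 0 1' | grep -E 'tcp|contact'
```

```text
tcp_pos: [0.4663, 0.0868, 0.1161]
contact_force: [-0.2, 1.0, 0.8]
```

```bash
python3 -m jog '.015 0 0 0 0 0 1;0 0 0 0 0 0 1' | grep -E 'tcp|contact'
```

```text
tcp_pos: [0.4655, 0.0873, 0.1161]
contact_force: [0.2, -0.1, -0.4]
```

```bash
python3 -m jog '.012 0 0 0 0 0 1;0 0 0 0 0 0 1' | grep -E 'tcp|contact'
```

```text
tcp_pos: [0.465, 0.0876, 0.1161]
contact_force: [1.3, -0.5, 0.7]
```

```bash
python3 -m jog '-.08 0 0 0 0 0 1;-.073 0 0 0 0 0 1;0 0 .03 0 0 0 1;0 0 .03 0 0 0 1;0 0 0 0 0 0 1' | grep -E 'tcp|contact'; for i in 1 ; do python3 -m jog '0 0 .02 0 0 0 1;0 0 0 0 0 0 1' | grep -E 'tcp|contact'; done
```

```text
tcp_pos: [0.4723, 0.0824, 0.1123]
contact_force: [-0.4, -0.1, -0.6]
tcp_pos: [0.4724, 0.0824, 0.1112]
contact_force: [-0.2, 0.7, -0.1]
```

```bash
python3 -m jog '0 0 .02 0 0 0 1;0 0 0 0 0 0 1' | grep -E 'tcp|contact'
```

```text
tcp_pos: [0.4725, 0.0824, 0.1101]
contact_force: [-0.1, 0.1, 1.7]
```

```bash
python3 -m jog '0 0 .02 0 0 0 1;0 0 0 0 0 0 1' | grep -E 'tcp|contact'
```

```text
tcp_pos: [0.4726, 0.0823, 0.1089]
contact_force: [0.6, -1.3, -0.5]
```

```bash
python3 -m jog '0 0 .02 0 0 0 1;0 0 0 0 0 0 1' | grep -E 'tcp|contact'
```

```text
tcp_pos: [0.4727, 0.0822, 0.1076]
contact_force: [1.0, -1.3, 1.5]
```

```bash
python3 -m jog '0 0 .02 0 0 0 1;0 0 0 0 0 0 1' | grep -E 'tcp|contact'
```

```text
tcp_pos: [0.4727, 0.0823, 0.1065]
contact_force: [0.8, -1.8, 0.7]
```

```bash
python3 -m jog '0 0 .02 0 0 0 1;0 0 0 0 0 0 1' | grep -E 'tcp|contact'
```

```text
tcp_pos: [0.4727, 0.0823, 0.1053]
contact_force: [2.1, -2.0, 2.5]
```

```bash
python3 -m jog '-.01 0 0 0 0 0 1;0 0 .012 0 0 0 1;0 0 0 0 0 0 1' | grep -E 'tcp|contact'; python3 -c "
from cell import sensors;s=sensors.sense();print(s['wrist_torque'].round(3))"
```

```text
tcp_pos: [0.4729, 0.0822, 0.1046]
contact_force: [0.6, -0.9, 4.8]
[-0.25  -0.154 -0.036]
```

```bash
cat > needle.py <<'E'
from h import *
from cell import eyes,sensors
import sys
yaw=-.055; ex=np.array([np.cos(yaw),np.sin(yaw)]); ey=np.array([-ex[1],ex[0]])
def ang(c):
    im=c["pixels"].astype(np.float32); o=-c["R"].T@c["t"]
    v,u=np.mgrid[0:400,0:640]; r=np.stack([u,v,np.ones_like(u)],-1)@np.linalg.inv(c["K"]).T@c["R"]
    X=(o+r*((.046-o[2])/r[...,2])[...,None])[...,:2]-[.5073,.0208]
    a,b=X@ex,X@ey
    w=np.clip(im[...,0]-im[...,1:].max(-1)-14,0,60)*((a>-.068)&(a<-.008)&(b<.018)&(b>-.082))
    m=w>0; A,B,W=a[m],b[m],w[m]
    q=np.c_[A,B]; mu=np.average(q,axis=0,weights=W); d=np.linalg.eigh(np.cov(q.T,aweights=W))[1][:,1]; d*=np.sign(d[0])
    return -np.arctan2(d[1],d[0]),mu.round(4),int(m.sum())
if __name__=="__main__":
    if len(sys.argv)>1: print("start top",ang(dict(np.load("topa.npz"))),"side",ang(dict(np.load("sidea.npz"))),"over",ang(dict(np.load("sideb.npz"))))
    L=[eyes.camera("side") for _ in range(5)]; c=L[0]; c["pixels"]=np.mean([l["pixels"] for l in L],0)
    np.savez("siden.npz",**c); s=sensors.sense()
    print("needle",ang(c),"t",round(s["time"],2),"F",s["contact_force"].round(1),"tau",s["wrist_torque"].round(3),"yaw",s["eef_rot"][2].round(3),s["tcp_pos"].round(4))
E
python3 needle.py 1; python3 -m jog '0 0 0 0 0 .7 1;0 0 0 0 0 .7 1;0 0 0 0 0 0 1'|grep contact; python3 needle.py
```

```text
start top (np.float64(-0.6616491601505996), array([-0.0454, -0.0203]), 32) side (np.float64(-0.6702717248301979), array([-0.0431, -0.0239]), 9) over (np.float64(1.5542076646619447), array([-0.0112, -0.0264]), 22)
needle (np.float64(1.336357900899512), array([-0.0173, -0.0034]), 73) t 17.23 F [ 0.4 -1.3  3.4] tau [-0.148 -0.074 -0.036] yaw 2.53 [0.4729 0.0822 0.1046]
contact_force: [-0.2, -0.3, 3.4]
needle (np.float64(1.3249589550870555), array([-0.0171, -0.0032]), 72) t 17.85 F [-0.3  0.2  4.7] tau [ 0.2   -0.002  0.021] yaw 2.336 [0.473  0.0823 0.1046]
```

```bash
sed -i 's/w=np.clip(im\[...,0\]-im\[...,1:\].max(-1)-14,0,60)\*/w=np.clip(im[...,0]-im[...,1:].max(-1)-8,0,60)*(abs(im[...,1]-im[...,2])<14)*(im[...,0]>150)*/' needle.py
python3 - <<'E'
from needle import *
for n in("topa","sidea","sideb","siden"): print(n,ang(dict(np.load(n+".npz"))))
c=dict(np.load("siden.npz")); cv2.imwrite("pics/needle1.png",cv2.resize(c["pixels"][190:230,325:385],(780,520),interpolation=cv2.INTER_CUBIC)[...,::-1].clip(0,255).astype(np.uint8))
E
```

```text
topa (np.float64(-0.6625937423596885), array([-0.0454, -0.0203]), 44)
sidea (np.float64(-0.648827542982297), array([-0.046 , -0.0272]), 20)
sideb (np.float64(-0.6537517197652657), array([-0.0457, -0.027 ]), 18)
siden (np.float64(-0.6459256364827863), array([-0.0452, -0.0266]), 19)
```

View pics/needle1.png

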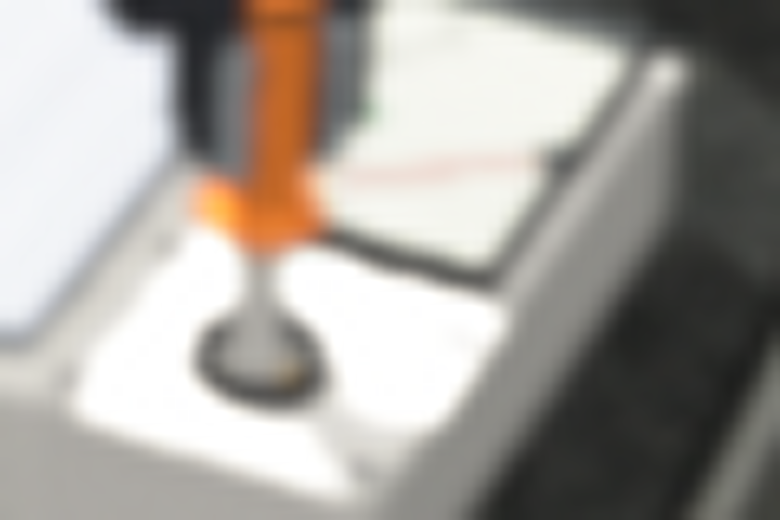

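The tool is in the collar at crop (260,370), and the needle at (350,180)-(540,160) has not moved yet. The numeric needle reading works now at -0.65. I'll turn on.

```bash
python3 -m jog '0 0 0 0 0 .7 1;0 0 0 0 0 .7 1;0 0 0 0 0 0 1'|grep contact; python3 needle.py;python3 -m jog '0 0 0 0 0 .7 1;0 0 0 0 0 .7 1;0 0 0 0 0 0 1'|grep contact; python3 needle.py
```

```text
contact_force: [-0.1, 0.6, 3.8]
needle (np.float64(-0.5196326354684221), array([-0.0413, -0.0259]), 21) t 18.48 F [0.3 0.1 4.2] tau [ 0.081 -0.121  0.008] yaw 2.14 [0.4731 0.0821 0.1046]
contact_force: [1.8, 0.8, 3.4]
needle (np.float64(-0.7460668967816027), array([-0.0385, -0.0251]), 27) t 19.1 F [ 2.3 -0.3  3.5] tau [-0.093 -0.45   0.035] yaw 1.945 [0.4732 0.082  0.1046]
```

```bash
cat > needle.py <<'E'
from h import *
from cell import eyes,sensors
from scipy.ndimage import map_coordinates
yaw=-.055; ex=np.array([np.cos(yaw),np.sin(yaw)]); ey=np.array([-ex[1],ex[0]]); O=np.array([.5073,.0208])
PIV=None
def ray(c,uv,h=.046):
    r=c["R"].T@np.linalg.inv(c["K"])@np.array([*uv,1.]); o=-c["R"].T@c["t"]; X=(o+r*(h-o[2])/r[2])[:2]-O; return np.array([X@ex,X@ey])
def prof(c,piv,rs=np.linspace(.010,.040,31)):
    im=c["pixels"].astype(np.float32); f=np.clip(im[...,0]-im[...,1:].max(-1),-5,40)-2*np.clip(abs(im[...,1]-im[...,2])-14,0,20)-(im[...,0]<150)*40
    th=np.arange(-.9,.45,.01); S=[]
    for t in th:
        ab=piv+rs[:,None]*np.array([np.cos(t),-np.sin(t)]); X=np.c_[O+ab[:,:1]*ex+ab[:,1:]*ey,np.full(len(rs),.046)]
        uv=np.array([proj(c,x) for x in X]); S.append(map_coordinates(f,[uv[:,1],uv[:,0]],order=1))
    S=np.array(S); return th,S
def ang(c,piv,rmax=.040):
    th,S=prof(c,piv,np.linspace(.008,rmax,33)); s=S.mean(1); i=s.argmax(); k=slice(max(i-12,0),i+13); w=np.clip(s[k]-s[i]*.4,0,None)
    return round((w*th[k]).sum()/w.sum(),3),s[i].round(1)
ct=dict(np.load("topa.npz")); p0=ray(ct,(304+533/11-.5,198+272/11-.5))
if __name__=="__main__":
    for n in("topa","sidea","sideb"): print(n,[ang(dict(np.load(n+".npz")),p0,r) for r in(.02,.03,.04)],end=" ")
    L=[eyes.camera("side") for _ in range(5)]; c=L[0]; c["pixels"]=np.mean([l["pixels"] for l in L],0)
    np.savez("siden.npz",**c); s=sensors.sense()
    print("\nneedle",p0.round(4),[ang(c,p0,r) for r in(.02,.03,.04)],"t",round(s["time"],2),"F",s["contact_force"].round(1),"tau",s["wrist_torque"].round(3),"yaw",s["eef_rot"][2].round(3),s["tcp_pos"].round(4))
E
python3 needle.py
```

```text
topa [(np.float64(-0.72), np.float64(23.6)), (np.float64(-0.701), np.float64(24.5)), (np.float64(-0.692), np.float64(24.3))] sidea [(np.float64(-0.301), np.float64(13.0)), (np.float64(-0.531), np.float64(12.5)), (np.float64(-0.528), np.float64(13.0))] sideb [(np.float64(-0.3), np.float64(12.6)), (np.float64(-0.53), np.float64(11.9)), (np.float64(-0.527), np.float64(12.4))] 
needle [-0.0653 -0.0368] [(np.float64(-0.248), np.float64(14.4)), (np.float64(-0.316), np.float64(12.7)), (np.float64(-0.362), np.float64(12.7))] t 19.35 F [ 1.8 -0.5  4.1] tau [-0.077 -0.554  0.048] yaw 1.944 [0.4731 0.082  0.1046]
```

Run:
```python
from needle import *
cs={n:dict(np.load(n+".npz")) for n in("sidea","sideb","siden")}
for dy in(-.003,-.005,-.007,-.009):
  for dx in(-.003,0,.003):
    print(dy,dx,{n:[float(ang(c,p0+[dx,dy],r)[0]) for r in(.02,.03,.04)]+[float(ang(c,p0+[dx,dy])[1])] for n,c in cs.items()})
```

```text
-0.003 -0.003 {'sidea': [-0.38, -0.416, -0.554, 12.8], 'sideb': [-0.379, -0.417, -0.554, 12.2], 'siden': [-0.347, -0.384, -0.405, 13.1]}
-0.003 0 {'sidea': [-0.464, -0.587, -0.607, 13.4], 'sideb': [-0.464, -0.56, -0.607, 12.9], 'siden': [-0.455, -0.456, -0.457, 14.0]}
-0.003 0.003 {'sidea': [-0.583, -0.686, -0.661, 13.6], 'sideb': [-0.575, -0.686, -0.661, 13.1], 'siden': [-0.538, -0.52, -0.507, 14.2]}
-0.005 -0.003 {'sidea': [-0.493, -0.5, -0.604, 13.2], 'sideb': [-0.492, -0.5, -0.603, 12.6], 'siden': [-0.485, -0.475, -0.476, 13.9]}
-0.005 0 {'sidea': [-0.593, -0.64, -0.659, 13.8], 'sideb': [-0.593, -0.632, -0.659, 13.2], 'siden': [-0.559, -0.538, -0.521, 13.5]}
-0.005 0.003 {'sidea': [-0.712, -0.749, -0.722, 13.7], 'sideb': [-0.703, -0.749, -0.722, 13.2], 'siden': [-0.64, -0.601, -0.562, 13.3]}
-0.007 -0.003 {'sidea': [-0.613, -0.614, -0.657, 13.6], 'sideb': [-0.613, -0.605, -0.656, 13.0], 'siden': [-0.589, -0.549, -0.539, 13.4]}
-0.007 0 {'sidea': [-0.722, -0.729, -0.713, 13.7], 'sideb': [-0.713, -0.729, -0.713, 13.2], 'siden': [-0.669, -0.61, -0.582, 12.9]}
-0.007 0.003 {'sidea': [-0.807, -0.802, -0.782, 13.3], 'sideb': [-0.803, -0.802, -0.782, 12.8], 'siden': [-0.75, -0.672, -0.623, 12.6]}
-0.009 -0.003 {'sidea': [-0.733, -0.701, -0.71, 13.4], 'sideb': [-0.732, -0.693, -0.71, 12.8], 'siden': [-0.69, -0.62, -0.593, 12.8]}
-0.009 0 {'sidea': [-0.813, -0.795, -0.772, 13.2], 'sideb': [-0.813, -0.795, -0.772, 12.7], 'siden': [-0.771, -0.681, -0.642, 12.4]}
-0.009 0.003 {'sidea': [-0.844, -0.838, -0.816, 12.7], 'sideb': [-0.844, -0.838, -0.813, 12.2], 'siden': [-0.817, -0.751, -0.684, 11.9]}
```

```bash
sed -i 's/^if __name__/p1=p0+[0,-.005]\nif __name__/; s/    for n in("topa".*$//; s/\[ang(c,p0,r) for/[ang(c,p1,r) for/' needle.py; python3 -m jog '0 0 0 0 0 .7 1;0 0 0 0 0 .7 1;0 0 0 0 0 .7 1;0 0 0 0 0 .7 1;0 0 0 0 0 0 1'|grep contact; python3 needle.py
```

```text
contact_force: [3.0, -1.4, 3.9]

needle [-0.0653 -0.0368] [(np.float64(-0.247), np.float64(12.8)), (np.float64(-0.239), np.float64(12.6)), (np.float64(-0.249), np.float64(13.4))] t 20.23 F [ 3.9 -2.2  4.7] tau [-0.513 -1.034 -0.03 ] yaw 1.554 [0.4733 0.0819 0.1046]
```

```bash
python3 -m jog '-.008 .014 0 0 0 0 1;0 0 0 0 0 .6 1;0 0 0 0 0 .6 1;0 0 0 0 0 .6 1;0 0 0 0 0 0 1'|grep contact; python3 needle.py
```

```text
contact_force: [1.9, -1.2, 4.2]

needle [-0.0653 -0.0368] [(np.float64(-0.021), np.float64(11.2)), (np.float64(-0.079), np.float64(11.6)), (np.float64(-0.098), np.float64(12.2))] t 21.1 F [ 1.5 -1.3  4.3] tau [-0.299 -0.504  0.036] yaw 1.302 [0.4736 0.0815 0.1045]
```

```bash
cat > green.py <<'E'
from needle import *
def green(c,piv,tag):
    im=c["pixels"].astype(np.float32); g=im[...,1]-np.maximum(im[...,0],im[...,2]); v,u=np.nonzero(g>10)
    q=np.array([[*ray(c,(a,b)),g[b,a]] for a,b in zip(u,v)]); d=q[:,:2]-piv; k=(d[:,0]>.02)&(d[:,0]<.06)&(abs(d[:,1])<.025); 
    m=np.average(d[k],axis=0,weights=q[k,2]); print(tag,k.sum(),m.round(4),"angle",-np.arctan2(m[1],m[0]).round(3), np.average(np.c_[u,v][k],axis=0,weights=q[k,2]).round(1),"piv px",proj(c,[*(O+piv[0]*ex+piv[1]*ey),.046]).round(1))
if __name__=="__main__":
    green(ct,p0,"top"); c=dict(np.load("siden.npz")); 
    for n in ("siden","sidea"):
        try: green(dict(np.load(n+".npz")),p1,n)
        except Exception as e: print(n,e)
    cv2.imwrite("pics/needle2.png",cv2.resize(c["pixels"][180:220,340:385],(675,600),interpolation=cv2.INTER_CUBIC)[...,::-1].clip(0,255).astype(np.uint8))
E
python3 green.py
```

```text
top 6 [0.0436 0.0001] angle -0.003 [352.5 207.1] piv px [352.  222.2]
siden Weights sum to zero, can't be normalized
sidea 1 [0.0425 0.0006] angle -0.014 [353. 198.] piv px [366.1 201.7]
```

View pics/needle2.png

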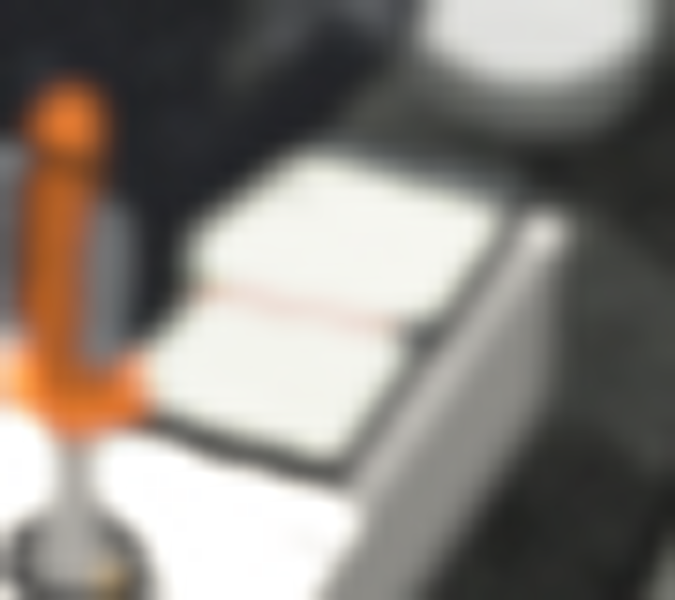

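The needle in the side view runs from (200,290) to the pivot dot at (430,330). It is just short of the green mark, about -0.08 rad, so one more small turn.

```bash
python3 -m jog '-.004 .004 0 0 0 .5 1;0 0 0 0 0 .5 1;0 0 0 0 0 0 1'|grep contact; python3 needle.py
```

```text
contact_force: [1.3, -1.2, 4.8]

needle [-0.0653 -0.0368] [(np.float64(0.03), np.float64(11.9)), (np.float64(0.021), np.float64(12.0)), (np.float64(0.009), np.float64(12.1))] t 21.73 F [ 0.9 -0.8  4.6] tau [-0.167 -0.311  0.033] yaw 1.163 [0.4738 0.0813 0.1045]
```

```bash
python3 -m jog '0 0 0 0 0 -.5 1;0 0 -.05 0 0 0 1;0 0 -.1 0 0 0 1;0 0 -.3 0 0 0 1;0 0 -.4 0 0 0 1;0 0 -.4 0 0 0 1;0 0 -.1 0 0 0 1;0 0 0 0 0 0 1'; python3 go.py .5388 .3868 .181 2.105; python3 needle.py; python3 -c "
from green import *
c=dict(np.load('siden.npz'));green(c,p1,'now')"
```

```text
time: 22.72
tcp_pos: [0.4738, 0.081, 0.1854]
eef_rot: [-3.142, 0.0, 1.231]
contact_force: [-0.2, -0.7, -0.4]
finger_gap: 0.0152
finger_force: 58.6
units [ 5.167 -0.679  0.071] t 22.73 tcp [0.4738 0.081  0.1854] rpy [-3.142  0.     1.231] F [-0.21 -0.74 -0.43] q [ 0.44  0.46 -0.96  1.93  0.45  0.98 -1.06]
turn z units -6.262

needle [-0.0653 -0.0368] [(np.float64(0.04), np.float64(12.3)), (np.float64(0.029), np.float64(12.4)), (np.float64(0.017), np.float64(12.4))] t 22.98 F [-0.3 -0.4 -0.8] tau [-0.018  0.013  0.045] yaw 1.232 [0.4736 0.0811 0.1849]Traceback (most recent call last):
  File "<string>", line 3, in <module>
    c=dict(np.load('siden.npz'));green(c,p1,'now')
                                 ~~~~~^^^^^^^^^^^^
  File "green.py", line 5, in green
    m=np.average(d[k],axis=0,weights=q[k,2]); print(tag,k.sum(),m.round(4),"angle",-np.arctan2(m[1],m[0]).round(3), np.average(np.c_[u,v][k],axis=0,weights=q[k,2]).round(1),"piv px",proj(c,[*(O+piv[0]*ex+piv[1]*ey),.046]).round(1))
    raise ZeroDivisionError(
        "Weights sum to zero, can't be normalized")
ZeroDivisionError: Weights sum to zero, can't be normalized
```

```bash
python3 -m jog '.861 -.113 0 0 0 0 1;.861 -.113 0 0 0 0 1;.861 -.113 0 0 0 0 1;.861 -.113 0 0 0 0 1;.861 -.113 0 0 0 0 1;.861 -.113 0 0 0 0 1;0 0 0 0 0 0 1' |grep tcp;  python3 -m jog '0 0 0 0 0 -.9 1;0 0 0 0 0 -.9 1;0 0 0 0 0 -.9 1;0 0 0 0 0 -.9 1;0 0 0 0 0 -.9 1;0 0 0 0 0 -.9 1;0 0 0 0 0 -.86 1;0 0 0 0 0 0 1' |grep tcp; python3 go.py .5393 .3873 .14 2.105
python3 - <<'E'
from green import *
for n,p in(("top",p0),("side",p1)):
    L=[eyes.camera(n) for _ in range(8)]; c=L[0]; c["pixels"]=np.mean([l["pixels"] for l in L],0); np.savez(n+"f.npz",**c)
    print(n,[ang(c,p,r) for r in(.02,.03,.04)])
E
```

```text
tcp_pos: [0.5369, 0.3921, 0.1844]
tcp_pos: [0.539, 0.3859, 0.1848]
units [0.018 0.016 0.746] t 24.85 tcp [0.539  0.3859 0.1848] rpy [-3.14   0.     2.104] F [0.08 0.4  0.35] q [-0.13  0.78 -1.06  1.45  0.69  1.31 -0.7 ]
turn z units -0.009
top [(np.float64(nan), np.float64(-83.3)), (np.float64(nan), np.float64(-83.8)), (np.float64(nan), np.float64(-83.7))]
side [(np.float64(0.031), np.float64(11.6)), (np.float64(0.021), np.float64(11.7)), (np.float64(0.017), np.float64(11.7))]needle.py:17: RuntimeWarning: invalid value encountered in scalar divide
  return round((w*th[k]).sum()/w.sum(),3),s[i].round(1)
```

```bash
python3 -m jog '.018 .016 .4 0 0 0 1;0 0 .4 0 0 0 1;0 0 .2 0 0 0 1;0 0 .1 0 0 0 1;0 0 .1 0 0 0 1;0 0 0 0 0 0 1' |egrep 'tcp|contact'; python3 go.py .5393 .3873 .079 2.105
```

```text
tcp_pos: [0.5392, 0.3886, 0.1137]
contact_force: [-0.9, -0.4, 0.3]
units [-0.019 -0.009  0.578] t 26.4 tcp [0.5392 0.3886 0.1137] rpy [ 3.141 -0.     2.105] F [-0.88 -0.44  0.33] q [-0.14  0.85 -1.01  1.53  0.76  1.19 -0.76]
turn z units 0.003
```

```bash
python3 -m jog '-.01 -.005 .2 0 0 0 1;0 0 .2 0 0 0 1;0 0 .1 0 0 0 1;0 0 .04 0 0 0 1;0 0 0 0 0 0 1' |egrep 'tcp|contact';python3 -m jog '0 0 .03 0 0 0 1;0 0 0 0 0 0 1' |egrep 'tcp|contact'
```

```text
tcp_pos: [0.5391, 0.388, 0.0811]
contact_force: [-0.1, 0.6, -0.5]
tcp_pos: [0.5392, 0.3879, 0.0795]
contact_force: [-0.2, -0.7, 0.3]
```

```bash
python3 -m jog '0 0 .03 0 0 0 1;0 0 0 0 0 0 1' |egrep 'tcp|contact';python3 -m jog '0 0 .02 0 0 0 1;0 0 0 0 0 0 1' |egrep 'tcp|contact'
```

```text
tcp_pos: [0.5391, 0.3877, 0.0775]
contact_force: [-0.2, -0.2, -0.2]
tcp_pos: [0.5392, 0.3879, 0.0769]
contact_force: [0.8, -2.5, 4.7]
```

```bash
python3 -m jog '0 0 0 0 0 0 0;0 0 0 0 0 0 0;0 0 0 0 0 0 0;0 0 0 0 0 0 0;0 0 -.3 0 0 0 0;0 0 -.6 0 0 0 0;0 0 -.9 0 0 0 0;0 0 -.9 0 0 0 0;0 0 -.9 0 0 0 0' |egrep 'time|tcp|contact|gap'; python3 go.py .34 .30 .33 2.105
```

```text
time: 28.9
tcp_pos: [0.5386, 0.3879, 0.2958]
contact_force: [0.8, 0.3, 0.1]
finger_gap: 0.0426
units [ 0.429 -3.594 -0.575] t 28.9 tcp [0.5386 0.3879 0.2958] rpy [ 3.140e+00 -1.000e-03  2.106e+00] F [0.79 0.31 0.07] q [-0.14  0.7  -1.1   1.27  0.61  1.52 -0.62]
turn z units 0.008
```

```bash
python3 -m jog '.107 -.9 -.14 0 0 0 0;.107 -.9 -.14 0 0 0 0;.107 -.9 -.14 0 0 0 0;.107 -.9 -.14 0 0 0 0;0 0 0 0 0 0 0' |egrep 'time|tcp'
python3 - <<'E'
from green import *
for n,p in(("top",p0),("side",p1)):
    L=[eyes.camera(n) for _ in range(6)]; c=L[0]; c["pixels"]=np.mean([l["pixels"] for l in L],0); np.savez(n+"f.npz",**c)
    print(n,[ang(c,p,r) for r in(.02,.03,.04)])
C=[dict(np.load(n+"f.npz"))["pixels"] for n in("top","side")]
f=lambda a:cv2.resize(a,(400,300),interpolation=cv2.INTER_CUBIC)
cv2.imwrite("pics/final.png",np.vstack([np.hstack([f(C[0][198:231,334:378]),f(C[0][170:206,194:242])]),np.hstack([f(C[1][180:219,330:382]),f(C[1][245:290,250:310])])])[...,::-1].clip(0,255).astype(np.uint8))
E
```

```text
time: 29.52
tcp_pos: [0.3366, 0.2995, 0.3279]
top [(np.float64(-0.021), np.float64(20.1)), (np.float64(-0.017), np.float64(22.7)), (np.float64(-0.018), np.float64(23.2))]
side [(np.float64(0.03), np.float64(12.2)), (np.float64(0.021), np.float64(12.4)), (np.float64(0.018), np.float64(12.4))]
```

View pics/final.png

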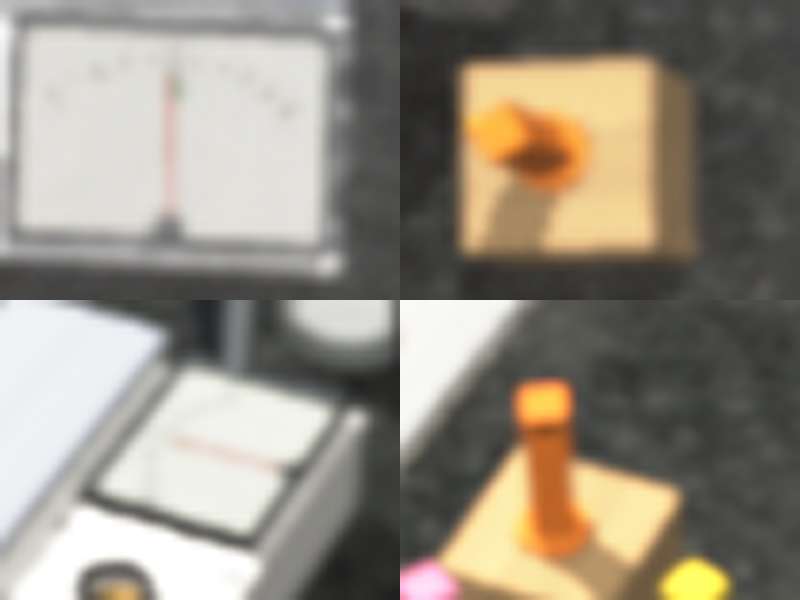

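The final picture shows the needle (172,75) on the green mark (177,88) in the top view. The needle reads about -0.02 from above and +0.02 from the side. The tool stands upright with its flange on the block (545,150), and the gripper is clear.

```bash
python3 -c "
from cell import order;print(order.close_job())"
```

```text
the job is handed in; nothing more can be done
None
```

The needle now stands in the green band (about -0.02 rad from the top camera, +0.02 from the side), the tuning tool is seated upright in its stand, and the job is handed in at about 30 s; no verdict came back.

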